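Load the reference disc into the reader dock with the flat lifter

ROBOT

A 6-joint arm with a two-finger parallel gripper is mounted at the origin on the work surface. World frame = base frame: x ahead of the robot, y to its left, z up, the work surface at z = 0. Lengths are in mm, angles in degrees, forces in N, time in s.
With the tool pointing down it reaches from about 300 to 850 mm from the base axis. Payload 4.2 kg.
Tool frame: the origin (TCP) lies at the very end of the fingers, on their centre line; the grasp point (between the pads) lies 19 mm behind it (env.grip_depth is the distance from the TCP to the grasp point, in mm); z points along the fingers, y is the line along which they close (so a half turn about z gives the same grasp; the last joint's range is limited). The gripper opens to 91 mm and grips with 3 to 60 N. Pads are 32 mm wide; open, the fingers measure 118 mm over their backs; the gripper's body (76 mm by 178 mm) begins 60 mm behind the grasp point.
Start: joints at [-69.156, 18.312, 89.639, -0, 72.044, -1.146], TCP at [215.311, -533.183, 213.976] pointing down, gripper open.
Joint ranges: [-177.97, 177.97], [-48.28, 115.42], [12.27, 149.76], [-77.06, 257.06], [2.81, 150.46], [-146.56, 146.56]. Speed limits (degrees/s): [147.25, 147.25, 180, 180, 180, 180].

INTERFACE

Orientations are given as [roll, pitch, yaw] about the fixed x, y, z axes, in that order (R = Rz(yaw) Ry(pitch) Rx(roll)).
In Python, from workcell import env, cams gives the robot as it stands.
- The arm moves only by the tool apply_moves, never from a script. Its argument "deltas" is a list of rows, each a list of 5 numbers: the shift along the tool's x, y, z in m, then the turn about the tool's z in rad, then the opening, from -1 (shut) to 1 (fully open), so that 0 is half open. In form: [[tx, ty, tz, roll, gripper], ...]. A call has 1 to 5 rows; each row is the pose to reach, as a shift and turn from the pose commanded when the call began, along the tool's axes at that moment; what a row does not reach only later rows make up. A row lasts 1/10 s, in which the tool goes at most 50 mm and 8.59 degrees, less where a joint would pass 70% of its speed; a pose out of reach is approached as far as the arm can. A call with a gripper value outside its range is refused whole. The fingers move at their own pace and stop on an object; "grip_force" is the grip in N (left out, the last holds). Time passes only in rows, so rows that repeat a pose let the fingers close. It gives the time, the measured TCP pose, the force, the opening and the grip force at its end, in the units of the state.
- env.state(): the state, without advancing time (a new reading comes with each control period).
- cams.grab_frame(name): name is "scene" or "top" or "wrist"; returns the picture (384x512x3 uint8, blue, green, red); there is no depth.
- cams.get_calibration(name): a dict with "mtx" (3x3 intrinsics, pixels), "eye" and "attitude" of the camera in the world; the wrist camera has in their place "tool_from_camera" (4x4, takes a point from camera to tool coordinates, whose origin is the TCP and whose axes are the flange's). Camera axes: x right, y down, z forward; pixel columns grow to the right and rows downward; lengths in mm; the calibration is good to about 2 mm. The wrist camera is an equidistant fisheye: a pixel r from the principal point sees the ray r / f radians off the axis. A picture is of the moment at which its call begins: read the wrist's pose just before it. get_calibration takes no time and is no camera call.
- env.job_done(): hands the job in; it is judged then, once.
The state is a dict: "time_s": time; "qpos": joint angles; "qvel": joint speeds; "effort": joint torques, N m; "ee_pos": TCP position; "ee_rot": TCP orientation; "force": force on the tool from outside, world axes, zero at the start; "torque": the same for the moment, N m; "gripper_width": finger opening in mm; "gripper_force": force on a finger pad.
Only numpy, scipy, OpenCV 4.12 (cv2) and the standard library are available. Lean on these libraries where they do the work, as an engineer would, in place of code of your own. Each camera call takes 0.05 s, during which the arm holds its last target. There are 200 camera calls.

TASK

With the flat-bladed lifter, take the white reference disc off its blue stand, carry it level on the blade to the reader's dock, lay it on the rails, slide it in under the spring foot and keep pushing it with the lifter until it sits fully home in the red V of the stop, pressed there for a second with a gentle push of about 9 N. Then draw the lifter out without pulling the disc back and leave it standing upright on the bench. Do not touch the disc with the fingers, tip it, ram the stop or shove the dock, or disturb the glassware.

Things in the scene. Friction and masses are not known exactly. Their poses are not given: they have to be found in the camera images.
- lifter: Lifter standing upright on the bench. Flat steel blade 24 wide (y), 4 thick, from x = -16 to x = +56; on it a steel heel block 18 (x) by 24 (y), z 4 to 26; above that an orange square handle 18 by 18, z 26 to 90, to be gripped. Origin: on the handle's axis in the blade's underside; x points along the blade to its tip, z up the handle. About 120 g.
- heel (a point): Middle of the heel block's flat front face, which pushes the disc: x = +9 in the lifter's frame, 6 above its underside; axes as the lifter's.
- disc: White round reference disc, 56 mm across, 5 thick, about 90 g (70 to 120). Lies loose across the stand's rails at first, may be a few mm off the stand's centre. Origin: centre of its underside; z is its axis.
- stand: Blue stand that stores the disc: base 80 (x) by 92 (y), 8 thick, with two blue rails along its whole length, y = 16 to 30 on either side, tops at z = 30; the channel between them, 32 wide, is clear from z = 8 up and open at both ends. Origin: centre of its underside; x along the channel, roughly away from the robot. Fixed.
- dock: Reader dock: base and two aluminium rails of the stand's cross-section (tops at z = 30, channel 32 wide), from x = -70 (open entry end) to x = +60. A grey bridge crosses it at x = -11 to +3: posts at y = 35 to 43 either side, beam z 52 to 60, nothing above z = 65. Origin: centre of the underside at x = 0; x is the push-in direction, roughly away from the robot. Fixed.
- foot_point (a point): Lowest point of the black round spring foot (ball, radius 14) under the dock's bridge: dock x = -4, y = 0, z = 33.8. The disc on the rails (top at z = 35) lifts it as it slides in; its spring presses with about 0.6 N; pushing the disc along takes up to about 3 N, with a bump as the leading edge goes under. A disc laid down with its centre at dock x = -44 is just clear of it.
- stop: Stop across the dock's rails: grey block clamped within 5 mm of the dock's centre along x, carrying a red V nose, 11 tall, faces at 45 degrees, open to the entry (-x); blade passes 1 below it. Rigid, but its screw sets the nose an unknown 0 to 12 mm forward: the disc's underside centre comes home at x = 0 to -12, y = 0, z = 0 (rail-top height) of this frame; feel for it. x as the dock's.
- beaker: Glass beaker, 68 mm across, 85 tall; origin: centre of the underside. Leave alone.
- reagent: Amber bottle with red cap, 56 mm across, 110 tall; origin: centre of the underside. Leave alone.
- jar: Glass jar with white cap, 60 mm across, 70 tall; origin: centre of the underside. Leave alone.
Things that resemble listed ones, but are neither listed nor needed, are in the scene too. What is shaped like the lifter but green or purple is not meant.

How it is judged:
By the outcome, as a careful person would: the job done as asked, in the order asked, and still so for the second after the job is handed in, with the robot touching nothing.
It also fails if it takes over 64 s, if anything falls off the work surface, if the arm or the gripper's body presses on something with over 40 N, if the wrist force passes 120 N, or if a joint passes its speed limit or range.

## Working session

There is one attempt and no reset: what is moved stays moved. The work goes in short steps, Python scripts to look and compute and a tool call to move; the robot and the scene stay as the last step left them, time stands still between calls to the robot, and variables do not carry over. Pictures are saved under pics/ and viewed, at most 10 in all, crops included, and the job is handed in when it is done.

Besides the shell and the picture viewer there is one more tool, called after "Call:" in YAML: its name, and indented under it one key for each argument. apply_moves: Moves the arm, as the interface text tells. Its arguments: {"type":"object","properties":{"deltas":{"type":"array"},"grip_force":{"type":"number"}},"required":["deltas"]}

```bash
ls; mkdir -p pics
python3 - <<'E'
from workcell import env,cams
import cv2,numpy as np
print(env.state())
for n in("scene","top","wrist"):
    f=cams.grab_frame(n); cv2.imwrite(f"pics/{n}0.png",f); c=cams.get_calibration(n)
    print(n,{k:np.round(v,3).tolist() if not isinstance(v,str) else v for k,v in c.items()})
a=cv2.imread("pics/scene0.png");b=cv2.imread("pics/top0.png")
cv2.imwrite("pics/a.png",cv2.resize(b,(800,600)));cv2.imwrite("pics/b.png",cv2.resize(a,(800,600)))
E
```

```text
pics
{'time_s': 0.0, 'qpos': array([-6.91562439e+01,  1.83512236e+01,  8.97074910e+01, -1.12009487e-03,
        7.20440017e+01, -1.14590927e+00]), 'qvel': array([-0.06107761, -0.00602774, -0.03798981, -0.05111623, -0.04415817,
        0.04671084]), 'effort': array([ 2.19925794e-03, -4.12457514e+01, -2.31973779e+01,  7.29437009e-02,
        4.56970569e-02, -1.42450376e-04]), 'ee_pos': array([ 215.11351848, -532.6880875 ,  213.11712324]), 'ee_rot': array([-1.79897283e+02, -9.89470263e-04,  2.19900107e+01]), 'force': array([-0.0619149 ,  0.37947261,  1.52438778]), 'torque': array([-0.02213483, -0.0051325 , -0.00915471]), 'gripper_force': 0.0, 'gripper_width': 91.05535711853034}
scene {'mtx': [[381.133, 0.0, 250.534], [0.0, 381.133, 193.778], [0.0, 0.0, 1.0]], 'eye': [996.608, -407.221, 811.942], 'attitude': [-140.552, -1.0, 48.544]}
top {'mtx': [[455.836, 0.0, 255.318], [0.0, 455.836, 187.239], [0.0, 0.0, 1.0]], 'eye': [235.107, 23.013, 1352.535], 'attitude': [-166.628, 0.207, -97.409]}
wrist {'mtx': [[297.319, 0.0, 255.203], [0.0, 297.319, 196.561], [0.0, 0.0, 1.0]], 'tool_from_camera': [[0.0, -0.964, -0.267, 75.305], [1.0, -0.0, 0.001, 0.837], [-0.001, -0.267, 0.964, -170.705], [0.0, 0.0, 0.0, 1.0]]}
```

View pics/a.png

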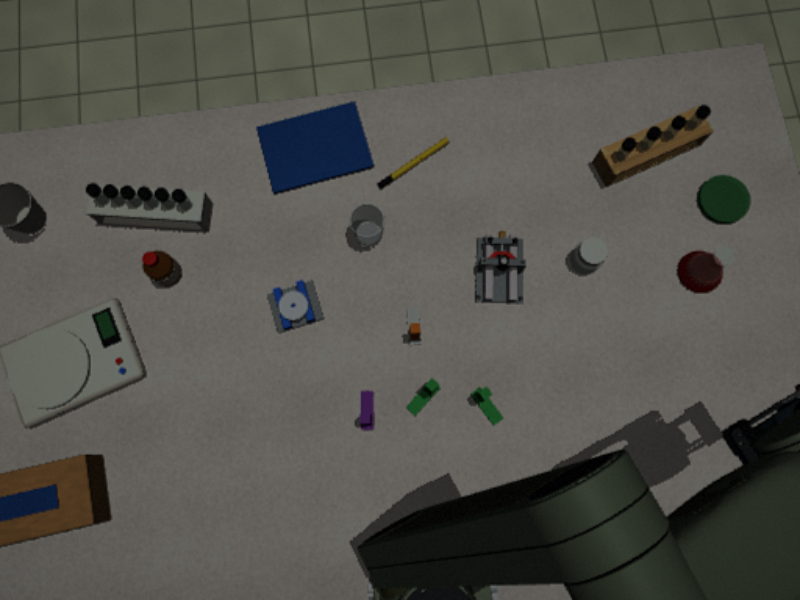

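View pics/b.png

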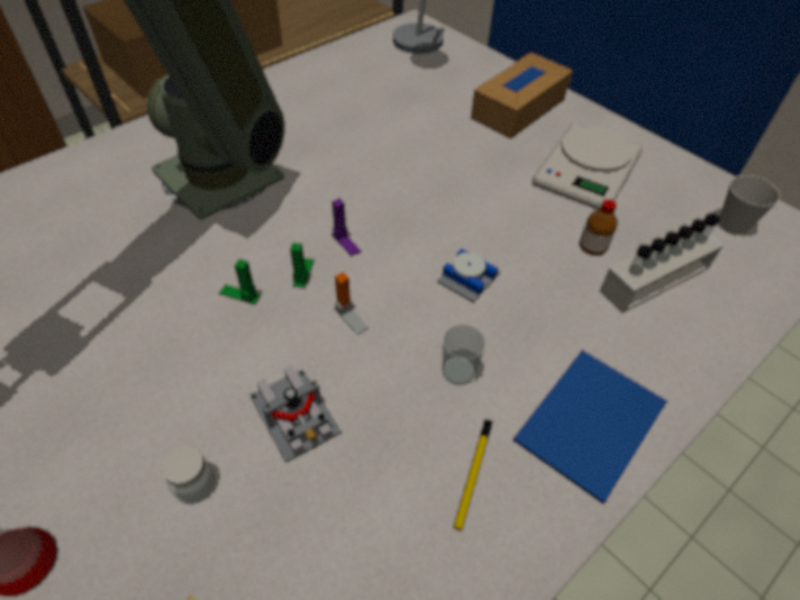

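```bash
cat > h.py <<'E'
import numpy as np,cv2
from scipy.spatial.transform import Rotation as R
from workcell import env,cams
def rot(e): return R.from_euler('xyz',e,degrees=True).as_matrix()
def pose(): 
    s=env.state(); return s['ee_pos'],rot(s['ee_rot'])
def ray(name,px,ps=None):
    """eye, unit directions (n,3) in world"""
    c=cams.get_calibration(name); px=np.atleast_2d(np.asarray(px,float)); K=c['mtx']
    d=np.c_[(px-[K[0,2],K[1,2]])/K[0,0],np.ones(len(px))]
    if name=='wrist':
        r=np.hypot(d[:,0],d[:,1]); k=np.where(r>1e-9,np.sin(r)/np.maximum(r,1e-9),1)
        d=np.c_[d[:,0]*k,d[:,1]*k,np.cos(r)]; T=np.array(c['tool_from_camera']); p,M=ps
        return p+M@T[:3,3],d@(M@T[:3,:3]).T
    return np.array(c['eye']),d@rot(c['attitude']).T
def onz(name,px,z,ps=None):
    e,d=ray(name,px,ps); t=(z-e[2])/d[:,2]; return e+t[:,None]*d
def meet(e1,d1,e2,d2):
    A=[np.eye(3)-np.outer(d,d) for d in(d1,d2)]; p=np.linalg.solve(A[0]+A[1],A[0]@e1+A[1]@e2)
    return p,[np.linalg.norm(A[i]@(p-e)) for i,e in enumerate((e1,e2))]
def blobs(img,lo,hi,amin=15):
    m=cv2.inRange(cv2.cvtColor(img,cv2.COLOR_BGR2HSV),np.array(lo),np.array(hi))
    c,_=cv2.findContours(m,cv2.RETR_EXTERNAL,cv2.CHAIN_APPROX_NONE)
    return sorted([k for k in c if cv2.contourArea(k)>=amin],key=lambda k:-cv2.contourArea(k))
def cen(k): return k.reshape(-1,2).mean(0)
def proj(P,ps):
    """world->wrist pixel"""
    c=cams.get_calibration('wrist');T=np.array(c['tool_from_camera']);p,M=ps;K=c['mtx']
    q=((np.atleast_2d(P)-p)@M-T[:3,3])@T[:3,:3]; n=np.hypot(q[:,0],q[:,1]); r=np.arctan2(n,q[:,2])
    return q[:,:2]/n[:,None]*r[:,None]*K[0,0]+[K[0,2],K[1,2]]
E
python3 - <<'E'
from h import *
np.set_printoptions(precision=1,suppress=True)
t=cv2.imread("pics/top0.png");s=cv2.imread("pics/scene0.png")
for nm,im in(("top",t),("scene",s)):
    for col,lo,hi in(("orange",(5,150,120),(17,255,255)),("blue",(100,150,60),(125,255,255))):
        for k in blobs(im,lo,hi,10)[:5]:
            print(nm,col,cen(k),cv2.contourArea(k),cv2.boundingRect(k))
print("orange handle top z90",onz("top",[415*.64,329*.64],90))
print("disc z35",onz("top",[293*.64,304*.64],35))
print("dock corners z8",onz("top",np.array([[477,302],[522,303],[524,243],[478,238]])*.64,8))
print("blade tip z4",onz("top",np.array([[409,313],[420,313]])*.64,4))
print("stand corners",onz("top",np.array([[268,292],[312,281],[323,317],[279,331]])*.64,8))
print("beaker",onz("top",np.array([[367,240]])*.64,0),"foot",onz("top",np.array([[503,262]])*.64,47))
E
```

```text
top blue [200.6  93.5] 2655.0 (165, 65, 73, 58)
top blue [195.6 191.8] 52.0 (190, 180, 11, 25)
top blue [177.2 189.1] 25.0 (175, 184, 6, 12)
top blue [181.8 205.6] 20.0 (179, 201, 7, 9)
scene orange [218.4 177.4] 21.0 (215, 175, 8, 6)
scene orange [350.4  43.1] 12.0 (342, 37, 16, 14)
scene blue [378.5 272. ] 4634.0 (330, 226, 95, 95)
scene blue [295.9 178.1] 120.5 (285, 170, 24, 17)
scene blue [335.   50.2] 99.0 (324, 44, 23, 14)
scene blue [313.3 173. ] 32.0 (310, 169, 8, 9)
orange handle top z90 [[462.7 -31.2  90. ]]
disc z35 [[550.3 189.3  35. ]]
dock corners z8 [[ 514.5 -160.6    8. ]
 [ 501.3 -246.5    8. ]
 [ 620.3 -270.9    8. ]
 [ 642.3 -182.6    8. ]]
blade tip z4 [[510.8 -27.6   4. ]
 [508.1 -48.6   4. ]]
stand corners [[586.8 238.6   8. ]
 [597.6 151.6   8. ]
 [523.7 137.8   8. ]
 [507.4 224.3   8. ]]
beaker [[669.3  35.5   0. ]] foot [[ 577.  -216.4   47. ]]
```

Call:
apply_moves:
  deltas:
    - [0.036, -0.03, 0, 0, 1]
    - [0.072, -0.06, 0, 0, 1]
    - [0.108, -0.091, 0, 0, 1]
    - [0.144, -0.121, 0, 0, 1]
    - [0.18, -0.151, 0, 0, 1]
  grip_force: 60

```text
time_s: 0.65
ee_pos: [326.0, -324.0, 213.8]
ee_rot: [-180.0, -0.0, 22.0]
force: [1.8, 0.2, 0.5]
gripper_width: 91.3
gripper_force: 0.0
```

Call:
apply_moves:
  deltas:
    - [0.036, -0.03, 0, 0, 1]
    - [0.072, -0.06, 0, 0, 1]
    - [0.108, -0.091, 0, 0, 1]
    - [0.144, -0.121, 0, 0, 1]
    - [0.18, -0.151, 0, 0, 1]

```text
time_s: 1.15
ee_pos: [436.4, -116.5, 213.9]
ee_rot: [180.0, -0.0, 22.0]
force: [1.3, 0.3, -0.3]
gripper_width: 91.0
gripper_force: 0.0
```

Call:
apply_moves:
  deltas:
    - [0.036, -0.03, 0.012, 0.13, 1]
    - [0.072, -0.06, 0.024, 0.26, 1]
    - [0.072, -0.06, 0.024, 0.39, 1]
    - [0.072, -0.06, 0.024, 0.52, 1]
    - [0.072, -0.06, 0.024, 0.52, 1]

```text
time_s: 1.65
ee_pos: [480.2, -35.2, 189.5]
ee_rot: [180.0, 0.1, -7.7]
force: [-0.1, 0.2, 0.9]
gripper_width: 91.3
gripper_force: 0.0
```

Run:
```python
from h import *
import pickle
p=pose();f=cams.grab_frame("wrist");print(p[0],env.state()['ee_rot'],env.state()['time_s'],env.state()['force'])
pickle.dump(p,open("pics/w1.pkl","wb"));cv2.imwrite("pics/w1.png",f);cv2.imwrite("pics/w1b.png",cv2.resize(f,(800,600)))
```

```text
[480.20706131 -35.16277615 189.48529625] [ 1.79991707e+02  3.75671176e-02 -7.62834072e+00] 1.7 [ 0.44031919 -0.40258603 -0.13622416]
```

View pics/w1b.png

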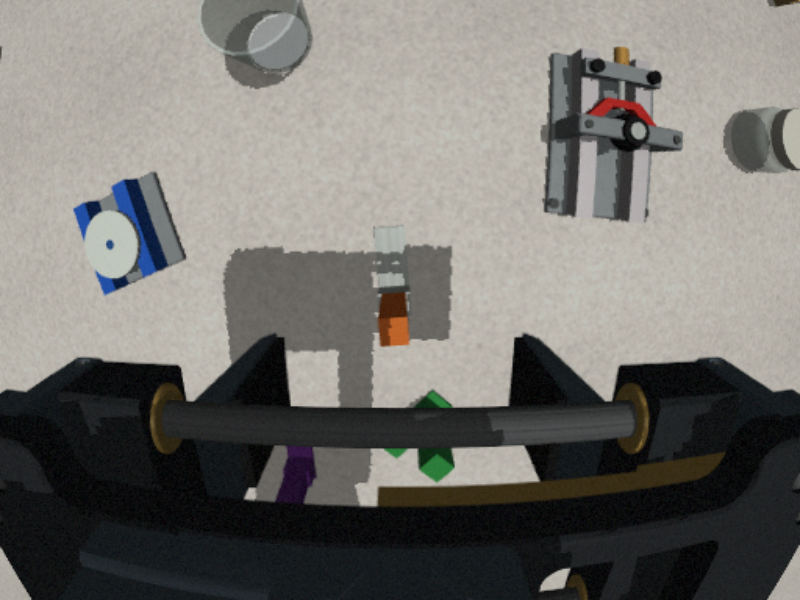

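Run:
```python
from h import *
import pickle
np.set_printoptions(precision=1,suppress=True)
p=pickle.load(open("pics/w1.pkl","rb"));f=cv2.imread("pics/w1.png")
for k in blobs(f,(5,150,60),(20,255,255),40)[:4]: print(cen(k),cv2.boundingRect(k))
hsv=cv2.cvtColor(f,cv2.COLOR_BGR2HSV)
top=blobs(f,(5,150,150),(20,255,255),40)
for k in top[:3]:
    q=cv2.boxPoints(cv2.minAreaRect(k)); W=onz('wrist',q,90,p); print("handletop",q.round(1).tolist(),W[:,:2].tolist(),W.mean(0))
b=onz('wrist',np.array([[374.5,227],[404,226]])*.64,4,p);print("tip",b,np.linalg.norm(b[0]-b[1]),b.mean(0))
print("heel corners z26?",onz('wrist',np.array([[379,291],[410,291]])*.64,26,p))
d=blobs(f,(0,0,150),(180,60,255),100)
for k in d:
    if abs(cen(k)-np.array([71,156])).max()<25:
        m,ax,a=cv2.fitEllipse(k);print("disc",m,ax,onz('wrist',[m],35,p))
print("dock base front",onz('wrist',np.array([[545,212],[647,220]])*.64,8,p))
print("rails entry",onz('wrist',np.array([[579,216],[595,217],[619,220],[633,221]])*.64,30,p))
cv2.imwrite("pics/c1.png",np.hstack([cv2.resize(f[20:150,330:460],(520,520),interpolation=cv2.INTER_CUBIC),cv2.resize(f[140:230,230:275],(260,520),interpolation=cv2.INTER_CUBIC)]))
```

```text
[251.5 204.1] (242, 187, 20, 34)
[397.7  35.1] (394, 30, 8, 11)
handletop [[249.0, 203.0], [261.0, 203.0], [261.0, 220.0], [249.0, 220.0]] [[475.4304982365869, -29.581365993445008], [473.8999305846636, -40.8649279960031], [456.87777525069953, -38.660712020788644], [458.4364596212626, -27.17130667820429]] [466.2 -34.1  90. ]
tip [[523.  -23.2   4. ]
 [520.6 -45.8   4. ]] 22.63722176185204 [521.8 -34.5   4. ]
heel corners z26? [[477.5 -21.1  26. ]
 [474.4 -43.8  26. ]]
dock base front [[ 519.3 -156.6    8. ]
 [ 505.3 -248.7    8. ]]
rails entry [[ 516.1 -176.5   30. ]
 [ 514.3 -189.8   30. ]
 [ 510.3 -210.4   30. ]
 [ 508.6 -223.    30. ]]
```

View pics/c1.png

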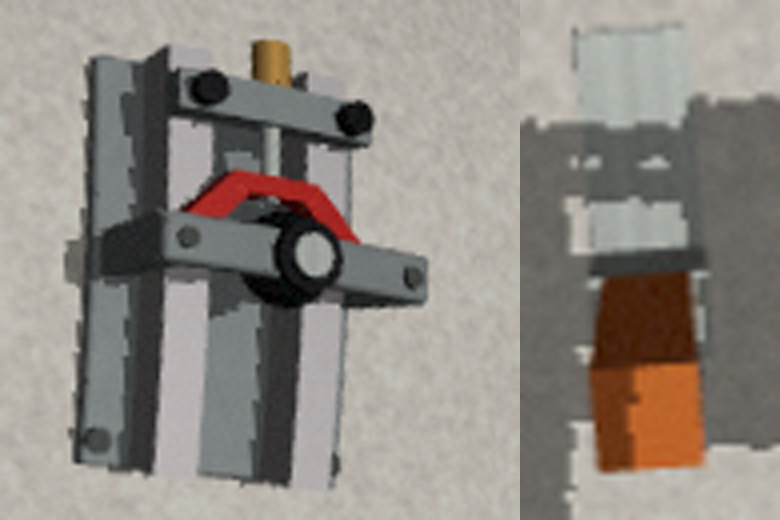

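Run:
```python
from h import *
import pickle
np.set_printoptions(precision=1,suppress=True)
p=pickle.load(open("pics/w1.pkl","rb"))
W=onz('wrist',[[242.5,203.3],[261.5,202.3],[261.8,220.5],[243.5,221.5]],90,p);print(W,W.mean(0))
yaw=lambda v:np.degrees(np.arctan2(v[1],v[0]))
print("yaws",yaw(W[0]-W[3]),yaw(W[1]-W[2]),yaw(W[0]-W[1])-90,yaw(W[3]-W[2])-90,"sizes",np.linalg.norm(W-np.roll(W,1,0),axis=1))
t=onz('wrist',[[239.5,145.2],[259.1,144.5]],4,p);print(t,t.mean(0),yaw(t[0]-t[1])-90,np.linalg.norm(t[0]-t[1]))
print("axis from tip",yaw(t.mean(0)-W.mean(0)),np.linalg.norm((t.mean(0)-W.mean(0))[:2]))
h=onz('wrist',[[230+72/5.78,140+272/5.78],[230+185/5.78,140+268/5.78]],26,p)
```

```text
[[476.  -23.4  90. ]
 [474.5 -41.4  90. ]
 [456.3 -39.4  90. ]
 [457.6 -21.7  90. ]] [466.1 -31.5  90. ]
yaws -5.438506601129523 -6.444998494083502 -4.571097525961704 -4.363099083003661 sizes [18.4 18.1 18.4 17.7]
[[523.1 -23.    4. ]
 [520.7 -46.4   4. ]] [521.9 -34.7   4. ] -5.78471323898917 23.50072440568515
axis from tip -3.346210234729701 55.90090361912453
```

Call:
apply_moves:
  deltas:
    - [-0.0146, -0.0027, 0.04, -0.049, 1]
    - [-0.0146, -0.0027, 0.08, -0.049, 1]
    - [-0.0146, -0.0027, 0.12, -0.049, 1]
    - [-0.0146, -0.0027, 0.14, -0.049, 1]
    - [-0.0146, -0.0027, 0.1475, -0.049, 1]

```text
time_s: 2.2
ee_pos: [464.5, -31.4, 40.5]
ee_rot: [180.0, 0.2, -4.9]
force: [-0.5, 0.5, -1.1]
gripper_width: 91.2
gripper_force: 0.0
```

Call:
apply_moves:
  deltas:
    - [0, 0, 0, 0, 0]
    - [0, 0, 0, 0, -0.3]
    - [0, 0, 0, 0, -0.5]
    - [0, 0, 0, 0, -0.7]
    - [0, 0, 0, 0, -1]
  grip_force: 60

```text
time_s: 2.7
ee_pos: [466.7, -31.1, 43.2]
ee_rot: [180.0, -0.1, -5.0]
force: [-0.8, -0.4, 0.7]
gripper_width: 54.2
gripper_force: 0.0
```

Call:
apply_moves:
  deltas:
    - [0, 0, 0, 0, -1]
    - [0, 0, 0, 0, -1]
    - [0, 0, 0, 0, -1]
    - [0, 0, 0, 0, -1]

```text
time_s: 3.1
ee_pos: [466.2, -31.1, 42.4]
ee_rot: [180.0, 0.0, -5.0]
force: [-0.2, -0.0, -0.3]
gripper_width: 22.1
gripper_force: 0.0
```

Call:
apply_moves:
  deltas:
    - [0, 0, 0, 0, -1]
    - [0, 0, 0, 0, -1]
    - [0, 0, 0, 0, -1]
    - [0, 0, -0.03, 0, -1]
    - [0, 0, -0.06, 0, -1]

```text
time_s: 3.6
ee_pos: [465.2, -31.0, 102.2]
ee_rot: [180.0, 0.2, -5.0]
force: [0.6, 0.3, -0.5]
gripper_width: 17.5
gripper_force: 60.0
```

Call:
apply_moves:
  deltas:
    - [-0.008, -0.04, 0, -0.05, -1]
    - [-0.016, -0.08, 0, -0.1, -1]
    - [-0.024, -0.12, 0, -0.15, -1]
    - [-0.032, -0.16, 0, -0.2, -1]
    - [-0.0426, -0.2, 0, -0.244, -1]

```text
time_s: 4.1
ee_pos: [440.9, 173.3, 102.3]
ee_rot: [180.0, -0.0, 9.1]
force: [0.8, 0.4, -0.4]
gripper_width: 17.6
gripper_force: 60.0
```

Call:
apply_moves:
  deltas:
    - [0, 0, 0, 0, -1]
    - [0, 0, 0, 0, -1]

```text
time_s: 4.3
ee_pos: [440.7, 172.2, 102.1]
ee_rot: [180.0, 0.1, 9.1]
force: [0.1, 0.9, -1.6]
gripper_width: 18.0
gripper_force: 60.0
```

Run:
```python
from h import *
import pickle
p=pose();f=cams.grab_frame("wrist");s=env.state();print(p[0],s['ee_rot'],s['time_s'],s['force'],s['gripper_width'],s['gripper_force'])
pickle.dump(p,open("pics/w2.pkl","wb"));cv2.imwrite("pics/w2.png",f);cv2.imwrite("pics/w2b.png",cv2.resize(f,(800,600),interpolation=cv2.INTER_CUBIC))
```

```text
[440.69178878 172.20604982 102.10602338] [1.79954342e+02 4.86501778e-02 9.01213700e+00] 4.35 [ 1.49034906 -0.25461486 -0.59732145] 17.96514240247232 59.99929904937744
```

View pics/w2b.png

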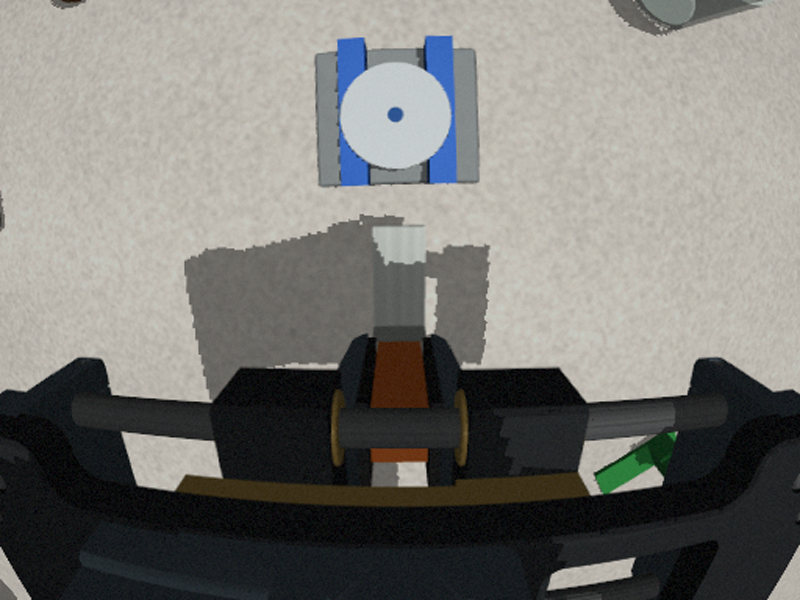

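Run:
```python
from h import *
import pickle
np.set_printoptions(precision=1,suppress=True)
p=pickle.load(open("pics/w2.pkl","rb"));f=cv2.imread("pics/w2.png")
yaw=lambda v:np.degrees(np.arctan2(v[1],v[0]))
for k in blobs(f,(100,120,60),(130,255,255),100): # rails
    q=k.reshape(-1,2)+0.0; W=onz('wrist',q,30,p)[:,:2]; print("railblob",cen(k),len(q))
R_=onz('wrist',np.array([[341,185],[369,185],[430,183],[457,181],[338,40],[364,38],[425,37],[452,37]])*.64,30,p)[:,:2]
print(R_); 
for a in range(4): print("railyaw",yaw(R_[a+4]-R_[a]),np.linalg.norm(R_[a+4]-R_[a]))
c=R_.mean(0);print("stand centre",c)
for k in blobs(f,(0,0,120),(180,70,255),1500):
    if abs(cen(k)-np.array([253,73])).max()<10:
        m,ax,a=cv2.fitEllipse(k);print("disc",m,ax,onz('wrist',[m],35,p)); W=onz('wrist',k.reshape(-1,2),35,p)[:,:2];print(cv2.minEnclosingCircle(W.astype(np.float32)))
zt=p[0][2]-42+4
t=onz('wrist',np.array([[372.5,226],[424,225]])*.64,zt,p);print("tip",t,t.mean(0),np.linalg.norm(t[0]-t[1]),yaw(t[0]-t[1])-90)
print("tip in tool",p[1].T@(t.mean(0)-p[0]))
```

```text
railblob [284.3  69.4] 222
railblob [222.3  42.9] 104
railblob [223.3 101.5] 99
[[509.2 212.4]
 [511.2 198. ]
 [517.3 167. ]
 [520.8 153.3]
 [586.5 226.5]
 [589.3 213.2]
 [594.7 182. ]
 [597.5 168.1]]
railyaw 10.321505516911934 78.62295520560993
railyaw 11.020506221250903 79.49277599215654
railyaw 10.951332744305455 78.9097939731518
railyaw 10.938095823459472 78.11028464192447
stand centre [553.3 190.1]
tip [[493.8 191.6  64.1]
 [497.9 168.8  64.1]] [495.8 180.2  64.1] 23.142550274833976 10.215345854940281
tip in tool [55.8  0.8 38. ]
```

Run:
```python
from h import *
import pickle
np.set_printoptions(precision=1,suppress=True)
p=pickle.load(open("pics/w2.pkl","rb"));f=cv2.imread("pics/w2.png")
W=onz('wrist',np.array([[396,114.5],[341,115],[451,115],[395.5,62],[395.5,167]])*.64,35,p)[:,:2];print(W)
u=np.array([np.cos(np.radians(10.9)),np.sin(np.radians(10.9))]);v=np.array([-u[1],u[0]]);c=np.array([553.3,190.1])
print(np.c_[(W-c)@u,(W-c)@v])
```

```text
[[549.3 189.9]
 [545.1 217.4]
 [553.8 162.5]
 [576.9 194.6]
 [522.5 185.9]]
[[ -4.    0.6]
 [ -2.9  28.3]
 [ -4.7 -27.2]
 [ 24.   -0. ]
 [-31.1   1.7]]
```

Call:
apply_moves:
  deltas:
    - [0, 0.003, 0.01, -0.033, -1]
    - [0, 0.003, 0.02, -0.033, -1]
    - [0, 0.003, 0.03, -0.033, -1]
    - [0, 0.003, 0.042, -0.033, -1]
    - [0, 0.003, 0.042, -0.033, -1]

```text
time_s: 4.85
ee_pos: [440.4, 167.7, 58.7]
ee_rot: [180.0, 0.2, 10.8]
force: [-0.5, 0.0, -0.8]
gripper_width: 17.7
gripper_force: 60.0
```

Run:
```python
from h import *
import pickle
p=pose();f=cams.grab_frame("wrist");s=env.state();print(p[0],s['ee_rot'],s['time_s'],s['force'],s['gripper_width'],s['gripper_force'])
pickle.dump(p,open("pics/w3.pkl","wb"));cv2.imwrite("pics/w3.png",f);cv2.imwrite("pics/w3b.png",cv2.resize(f[0:256,112:400],(675,600),interpolation=cv2.INTER_CUBIC))
```

```text
[440.38791185 167.73902768  58.6795967 ] [1.79970506e+02 1.44871826e-01 1.07974385e+01] 4.9 [ 0.71332173  0.12721148 -1.05962313] 17.812223293830264 59.999476075172424
```

View pics/w3b.png

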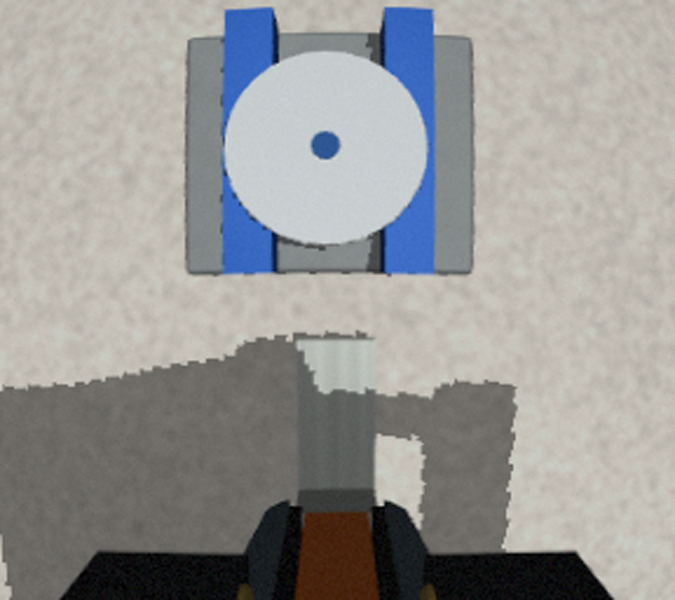

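Run:
```python
from h import *
import pickle
np.set_printoptions(precision=1,suppress=True)
p=pickle.load(open("pics/w3.pkl","rb"))
g=lambda x,y:(x/2.344+112,y/2.344)
for nm,z,q in(("disc",35,[g(325.5,145),g(326,51),g(326,243),g(224,148),g(428,148)]),("tip",p[0][2]-38,[g(298,337),g(374,337)]),("rails",30,[g(277,273),g(384,273),g(273,10),g(384,10)])):
    print(nm,(onz('wrist',q,z,p)-p[0])@p[1])
```

```text
disc [[111.3  -1.8  23.2]
 [139.2  -1.7  23.1]
 [ 83.7  -1.6  23.3]
 [111.2 -29.8  23.2]
 [111.   26.4  23.2]]
tip [[ 56.1 -10.2  37.8]
 [ 56.1  12.5  37.8]]
rails [[ 75.4 -15.6  28.3]
 [ 75.4  14.7  28.4]
 [154.4 -16.9  28. ]
 [154.3  14.8  28. ]]
```

Call:
apply_moves:
  deltas:
    - [0, -0.002, 0, 0, -1]
    - [0.015, -0.002, 0, 0, -1]
    - [0.03, -0.002, 0, 0, -1]
    - [0.045, -0.002, 0, 0, -1]
    - [0.055, -0.002, 0, 0, -1]

```text
time_s: 5.4
ee_pos: [496.8, 181.7, 61.1]
ee_rot: [-180.0, -0.1, 10.9]
force: [0.1, -0.1, -0.8]
gripper_width: 17.5
gripper_force: 60.0
```

Call:
apply_moves:
  deltas:
    - [0.006, 0, 0, 0, -1]
    - [0.011, 0, 0, 0, -1]
    - [0.015, 0, 0, 0, -1]
    - [0.015, 0, 0, 0, -1]

```text
time_s: 5.8
ee_pos: [510.3, 184.1, 60.4]
ee_rot: [180.0, -0.0, 10.9]
force: [-0.0, -0.4, -0.5]
gripper_width: 17.7
gripper_force: 60.0
```

Run:
```python
from h import *
import pickle
p=pose();f=cams.grab_frame("wrist");s=env.state();print(p[0],s['ee_rot'],s['time_s'],s['force'],s['gripper_width'],s['gripper_force'])
pickle.dump(p,open("pics/w4.pkl","wb"));cv2.imwrite("pics/w4.png",f);cv2.imwrite("pics/w4b.png",cv2.resize(f[50:250,180:330],(450,600),interpolation=cv2.INTER_CUBIC))
```

```text
[510.2635789  184.10972006  60.44664512] [1.79993310e+02 2.01658414e-02 1.08718542e+01] 5.85 [-0.04649676 -0.28682056 -0.89490686] 18.0722050610768 59.9994295835495
```

View pics/w4b.png

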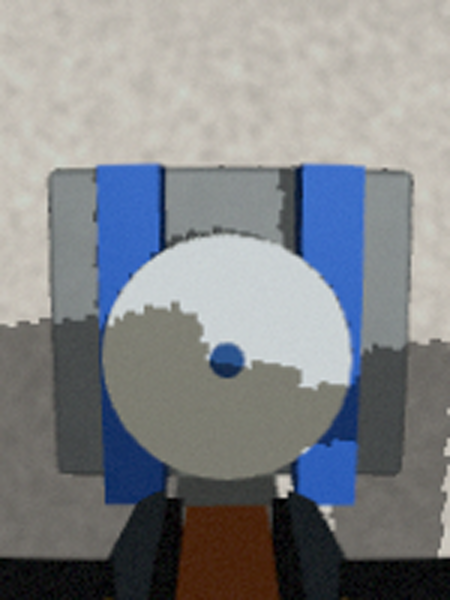

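Run:
```python
from h import *
import pickle
np.set_printoptions(precision=1,suppress=True)
p=pickle.load(open("pics/w4.pkl","rb"))
g=lambda x,y:(x/3+180,y/3+50)
for z,q in((35,[g(227,360),g(227,233),g(102,357),g(352,357)]),(30,[g(165,165),g(301,165)]),):
    print((onz('wrist',q,z,p)-p[0])@p[1])
```

```text
[[ 39.6   1.3  25.5]
 [ 67.9   1.3  25.5]
 [ 40.4 -26.7  25.5]
 [ 40.4  29.4  25.5]]
[[ 83.2 -12.5  30.5]
 [ 83.2  17.8  30.5]]
```

Call:
apply_moves:
  deltas:
    - [0.0015, 0, -0.003, 0, -1]
    - [0.0015, 0, -0.005, 0, -1]
    - [0.0015, 0, -0.007, 0, -1]
    - [0.0015, 0, -0.009, 0, -1]
    - [0.0015, 0, -0.012, 0, -1]

```text
time_s: 6.35
ee_pos: [511.2, 184.2, 72.4]
ee_rot: [180.0, 0.0, 10.9]
force: [-0.2, 0.1, -2.7]
gripper_width: 17.9
gripper_force: 60.0
```

Call:
apply_moves:
  deltas:
    - [0, 0, -0.004, 0, -1]
    - [0, 0, -0.01, 0, -1]
    - [0, 0, -0.018, 0, -1]
    - [0, 0, -0.026, 0, -1]
    - [0, 0, -0.03, 0, -1]

```text
time_s: 6.85
ee_pos: [512.1, 184.5, 103.7]
ee_rot: [-180.0, -0.1, 10.9]
force: [-0.3, 0.2, -1.6]
gripper_width: 17.8
gripper_force: 60.0
```

```bash
cat >> h.py <<'E'
def look(name,show=None):
    import pickle
    p=pose();f=cams.grab_frame("wrist");s=env.state()
    print(np.round(p[0],1),np.round(s['ee_rot'],2),s['time_s'],np.round(s['force'],1),round(s['gripper_width'],1))
    pickle.dump(p,open(f"pics/{name}.pkl","wb"));cv2.imwrite(f"pics/{name}.png",f); return p,f
def dot(p,f,zt):
    """blue hole in the disc, top at height zt -> tool coords"""
    for k in blobs(f[60:230,200:310],(95,80,30),(125,255,255),20):
        x,y,w,h=cv2.boundingRect(k)
        if w<18 and h<18: c=np.array([x+(w-1)/2+200,y+(h-1)/2+60]); print("dot",c,w,h,((onz('wrist',[c],zt,p)-p[0])@p[1]).round(1))
E
python3 - <<'E'
from h import *
p,f=look("w5"); dot(p,f,p[0][2]-42+9)
cv2.imwrite("pics/w5b.png",f[50:250,180:330])
E
```

```text
[512.1 184.5 103.7] [-1.7999e+02 -1.5000e-01  1.0870e+01] 6.9 [-0.4  0.5 -2.6] 17.6
dot [283. 195.] 17 17 [[20.2 20.8 33. ]]
dot [255. 169.] 11 11 [[38.9  0.9 33.1]]
dot [228.5 196.5] 16 14 [[ 19.1 -18.   33. ]]
```

Call:
apply_moves:
  deltas:
    - [-0.002, 0.0046, 0, 0, -1]
    - [-0.005, 0.012, 0, 0, -1]
    - [-0.0092, 0.0222, 0, 0, -1]
    - [-0.0146, 0.0351, 0, 0, -1]
    - [-0.0207, 0.0499, 0, 0, -1]

```text
time_s: 7.4
ee_pos: [500.1, 130.0, 102.2]
ee_rot: [180.0, 0.0, 10.9]
force: [1.1, -0.4, -2.1]
gripper_width: 17.6
gripper_force: 60.0
```

Call:
apply_moves:
  deltas:
    - [-0.0069, 0.0166, 0, 0, -1]
    - [-0.0138, 0.0333, 0, 0, -1]
    - [-0.0207, 0.0499, 0, 0, -1]
    - [-0.0276, 0.0665, 0, 0, -1]
    - [-0.0345, 0.0832, 0, 0, -1]

```text
time_s: 7.9
ee_pos: [481.7, 41.4, 102.4]
ee_rot: [180.0, 0.0, 10.8]
force: [0.7, -0.3, -2.4]
gripper_width: 17.8
gripper_force: 60.0
```

Call:
apply_moves:
  deltas:
    - [-0.0069, 0.0166, 0, 0, -1]
    - [-0.0138, 0.0333, 0, 0, -1]
    - [-0.0207, 0.0499, 0, 0, -1]
    - [-0.0276, 0.0665, 0, 0, -1]
    - [-0.0345, 0.0832, 0, 0, -1]

```text
time_s: 8.4
ee_pos: [463.3, -46.7, 102.5]
ee_rot: [180.0, 0.0, 10.8]
force: [0.3, -0.4, -1.2]
gripper_width: 17.4
gripper_force: 60.0
```

Call:
apply_moves:
  deltas:
    - [-0.0069, 0.0166, 0, 0, -1]
    - [-0.0138, 0.0333, 0, 0, -1]
    - [-0.0207, 0.0499, 0, 0, -1]
    - [-0.0276, 0.0665, 0, 0, -1]
    - [-0.0345, 0.0832, 0, 0, -1]

```text
time_s: 8.9
ee_pos: [445.0, -134.7, 102.5]
ee_rot: [180.0, 0.0, 10.8]
force: [0.1, -0.3, -2.5]
gripper_width: 18.1
gripper_force: 60.0
```

Call:
apply_moves:
  deltas:
    - [-0.006, 0.0145, 0, 0, -1]
    - [-0.011, 0.0266, 0, 0, -1]
    - [-0.0155, 0.0374, 0, 0, -1]
    - [-0.0192, 0.0463, 0, 0, -1]
    - [-0.022, 0.053, 0, 0, -1]

```text
time_s: 9.4
ee_pos: [434.2, -190.2, 102.4]
ee_rot: [180.0, -0.0, 10.8]
force: [0.1, -0.5, -1.7]
gripper_width: 17.5
gripper_force: 60.0
```

Call:
apply_moves:
  deltas:
    - [0, 0, 0, 0.01, -1]
    - [0, 0, 0, 0.035, -1]
    - [0, 0, 0, 0.07, -1]
    - [0, 0, 0, 0.11, -1]
    - [0, 0, 0, 0.15, -1]

```text
time_s: 9.9
ee_pos: [434.6, -188.8, 102.4]
ee_rot: [-180.0, 0.0, 2.2]
force: [-0.1, -0.5, -2.2]
gripper_width: 17.6
gripper_force: 60.0
```

Call:
apply_moves:
  deltas:
    - [0, 0, 0, 0.04, -1]
    - [0, 0, 0, 0.08, -1]
    - [0, 0, 0, 0.12, -1]
    - [0, 0, 0, 0.16, -1]
    - [0, 0, 0, 0.19, -1]

```text
time_s: 10.4
ee_pos: [434.6, -188.8, 102.4]
ee_rot: [-180.0, 0.0, -8.7]
force: [-0.1, 0.8, -2.2]
gripper_width: 17.8
gripper_force: 60.0
```

Call:
apply_moves:
  deltas:
    - [0, 0, 0, 0, -1]
    - [0, 0, 0, 0, -1]

```text
time_s: 10.6
ee_pos: [434.5, -189.2, 102.4]
ee_rot: [-180.0, 0.0, -8.6]
force: [-0.4, -1.0, -1.9]
gripper_width: 17.8
gripper_force: 60.0
```

Run:
```python
from h import *
p,f=look("w6"); dot(p,f,p[0][2]-42+9)
cv2.imwrite("pics/w6b.png",cv2.resize(f[0:230,100:400],(782,600),interpolation=cv2.INTER_CUBIC))
```

```text
[ 434.5 -189.2  102.4] [180.    -0.    -8.58] 10.65 [-0.2 -0.9 -2.9] 18.0
dot [255. 169.] 11 11 [[39.3  0.8 33. ]]
```

View pics/w6b.png

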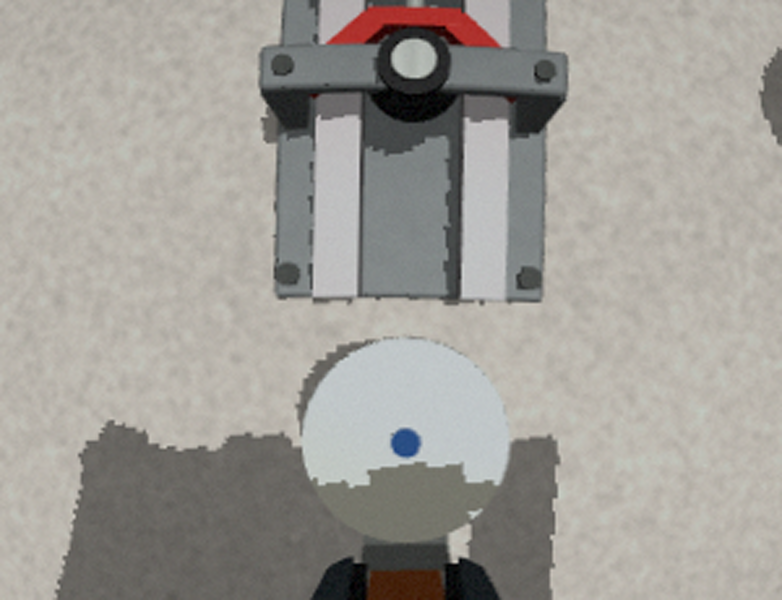

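Run:
```python
from h import *
import pickle
np.set_printoptions(precision=1,suppress=True)
p=pickle.load(open("pics/w6.pkl","rb"));f=cv2.imread("pics/w6.png")
g=lambda x,y:(x/2.607+100,y/2.607)
t=lambda q,z:(onz('wrist',q,z,p)-p[0])@p[1]
print("rails entry/far",t([g(313,300),g(359,300),g(461,302),g(509,302),g(315,122),g(361,122),g(463,122),g(510,122)],30))
print("base",t([g(275,297),g(542,302),g(283,60)],8)); print("foot axis/bridge beam front top",t([g(262,50),g(568,57),g(262,85),g(567,92)],60))
b=t([g(x,y) for x,y in((330,42),(372,10),(462,10),(500,45))],41);print("V top edge",b)
# rail edges by column gradient, tool coordinates
m=cv2.inRange(f,np.array([165]*3),np.array([255]*3))
```

```text
rails entry/far [[ 77.  -27.6  72.4]
 [ 76.8 -13.2  72.4]
 [ 76.2  18.5  72.4]
 [ 76.5  33.5  72.4]
 [134.2 -26.9  72.4]
 [133.8 -12.5  72.4]
 [133.9  19.   72.4]
 [134.4  33.7  72.4]]
base [[ 78.5 -43.2  94.4]
 [ 76.9  47.9  94.4]
 [163.1 -40.7  94.4]]
foot axis/bridge beam front top [[149.5 -38.5  42.4]
 [147.8  46.2  42.4]
 [138.7 -38.3  42.4]
 [137.1  45.7  42.4]]
V top edge [[157.5 -21.4  61.4]
 [168.1  -8.8  61.4]
 [168.3  18.2  61.4]
 [156.8  29.5  61.4]]
```

Call:
apply_moves:
  deltas:
    - [0, 0.0002, 0, 0.005, -1]
    - [0, 0.0005, 0, 0.01, -1]
    - [0, 0.0007, 0, 0.015, -1]

```text
time_s: 10.95
ee_pos: [434.3, -190.2, 102.5]
ee_rot: [180.0, -0.0, -9.5]
force: [-0.0, -0.7, -1.8]
gripper_width: 18.0
gripper_force: 60.0
```

Call:
apply_moves:
  deltas:
    - [0.004, 0, 0, 0, -1]
    - [0.011, 0, 0, 0, -1]
    - [0.02, 0, 0, 0, -1]
    - [0.03, 0, 0, 0, -1]
    - [0.039, 0, 0, 0, -1]

```text
time_s: 11.45
ee_pos: [474.1, -196.8, 102.5]
ee_rot: [180.0, -0.0, -9.5]
force: [-0.3, 0.8, -1.9]
gripper_width: 17.8
gripper_force: 60.0
```

Call:
apply_moves:
  deltas:
    - [0.007, 0, 0, 0, -1]
    - [0.013, 0, 0, 0, -1]
    - [0.017, 0, 0, 0, -1]
    - [0.018, 0, 0, 0, -1]
    - [0.018, 0, 0, 0, -1]

```text
time_s: 11.95
ee_pos: [490.4, -199.4, 102.4]
ee_rot: [180.0, 0.0, -9.5]
force: [0.8, 0.4, -1.7]
gripper_width: 17.3
gripper_force: 60.0
```

Run:
```python
from h import *
p,f=look("w7"); dot(p,f,p[0][2]-42+9)
cv2.imwrite("pics/w7b.png",cv2.resize(f[0:230,150:360],(548,600),interpolation=cv2.INTER_CUBIC))
```

```text
[ 490.4 -199.4  102.4] [ 1.80e+02  3.00e-02 -9.47e+00] 12.0 [ 0.1 -0.6 -1.9] 17.8
dot [255. 169.] 11 11 [[39.3  0.8 33. ]]
```

View pics/w7b.png

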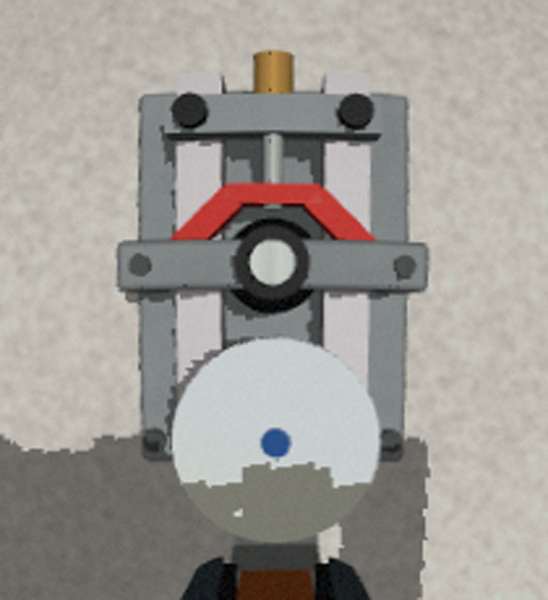

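Run:
```python
from h import *
import pickle
np.set_printoptions(precision=1,suppress=True)
p=pickle.load(open("pics/w7.pkl","rb"))
g=lambda x,y:(x/2.609+150,y/2.609)
t=lambda q,z:(onz('wrist',q,z,p)-p[0])@p[1]
print("base",t([g(141,459),g(405,460),g(138,96),g(407,96)],8))
print("rails",t([g(176,160),g(222,160),g(324,160),g(370,160),g(177,330),g(368,330)],30))
print("V inner z41",t([g(209,240),g(240,205),g(307,205),g(342,240)],41)); print("V outer z41",t([g(172,240),g(222,184),g(320,184),g(376,240)],41))
```

```text
base [[ 22.1 -46.   94.3]
 [ 21.7  46.9  94.3]
 [149.9 -45.6  94.3]
 [149.8  46.1  94.3]]
rails [[121.8 -29.5  72.3]
 [121.4 -15.2  72.3]
 [121.4  16.2  72.3]
 [121.8  30.5  72.3]
 [ 67.7 -29.5  72.3]
 [ 67.7  30.1  72.3]]
V inner z41 [[ 95.  -18.3  61.3]
 [105.4  -9.2  61.3]
 [105.4  10.5  61.3]
 [ 95.   20.8  61.3]]
V outer z41 [[ 95.2 -29.3  61.3]
 [111.9 -14.5  61.3]
 [111.9  14.3  61.3]
 [ 95.2  31.   61.3]]
```

Call:
apply_moves:
  deltas:
    - [0, -0.0004, 0.005, 0, -1]
    - [0, -0.0004, 0.013, 0, -1]
    - [0, -0.0004, 0.022, 0, -1]
    - [0, -0.0004, 0.028, 0, -1]
    - [0, -0.0004, 0.031, 0, -1]

```text
time_s: 12.5
ee_pos: [490.0, -198.8, 70.3]
ee_rot: [-180.0, 0.1, -9.5]
force: [0.0, -0.1, -1.8]
gripper_width: 17.8
gripper_force: 60.0
```

Call:
apply_moves:
  deltas:
    - [0, 0, 0.001, 0, -1]
    - [0, 0, 0.002, 0, -1]
    - [0, 0, 0.003, 0, -1]
    - [0, 0, 0.004, 0, -1]
    - [0, 0, 0.005, 0, -1]

```text
time_s: 13.0
ee_pos: [490.9, -199.2, 66.7]
ee_rot: [180.0, -0.1, -9.5]
force: [0.7, 1.0, -1.1]
gripper_width: 17.9
gripper_force: 60.0
```

Call:
apply_moves:
  deltas:
    - [0, 0, 0.001, 0, -1]
    - [0, 0, 0.002, 0, -1]
    - [0, 0, 0.0025, 0, -1]
    - [0, 0, 0.0025, 0, -1]

```text
time_s: 13.4
ee_pos: [490.6, -199.1, 63.9]
ee_rot: [180.0, 0.0, -9.5]
force: [0.3, -0.6, -0.3]
gripper_width: 17.7
gripper_force: 60.0
```

Run:
```python
from h import *
p,f=look("w8"); dot(p,f,35)
```

```text
[ 490.6 -199.1   63.9] [179.99  -0.    -9.47] 13.45 [ 0.2  0.  -1. ] 17.8
dot [255. 170.] 11 11 [[39.3  0.8 28.9]]
```

Call:
apply_moves:
  deltas:
    - [0.001, 0, 0, 0, -1]
    - [0.002, 0, 0, 0, -1]
    - [0.003, 0, 0, 0, -1]
    - [0.005, 0, 0, 0, -1]
    - [0.007, 0, 0, 0, -1]

```text
time_s: 13.95
ee_pos: [497.6, -200.2, 63.9]
ee_rot: [-180.0, 0.0, -9.5]
force: [-1.3, 0.3, -1.2]
gripper_width: 17.9
gripper_force: 60.0
```

Call:
apply_moves:
  deltas:
    - [0.002, 0, 0, 0, -1]
    - [0.004, 0, 0, 0, -1]
    - [0.006, 0, 0, 0, -1]
    - [0.008, 0, 0, 0, -1]
    - [0.01, 0, 0, 0, -1]

```text
time_s: 14.45
ee_pos: [507.5, -201.9, 63.9]
ee_rot: [180.0, 0.0, -9.5]
force: [-1.1, 0.1, -0.8]
gripper_width: 17.8
gripper_force: 60.0
```

Call:
apply_moves:
  deltas:
    - [0.002, 0, 0, 0, -1]
    - [0.004, 0, 0, 0, -1]
    - [0.006, 0, 0, 0, -1]
    - [0.008, 0, 0, 0, -1]
    - [0.01, 0, 0, 0, -1]

```text
time_s: 14.95
ee_pos: [517.6, -203.6, 63.9]
ee_rot: [180.0, -0.0, -9.5]
force: [-1.3, 0.4, -1.0]
gripper_width: 17.8
gripper_force: 60.0
```

Run:
```python
from h import *
p,f=look("w9"); dot(p,f,35)
cv2.imwrite("pics/w9b.png",cv2.resize(f[0:230,150:360],(548,600),interpolation=cv2.INTER_CUBIC))
```

```text
[ 517.6 -203.6   63.9] [ 1.7999e+02 -6.0000e-02 -9.4700e+00] 15.0 [-0.2  0.7 -1.6] 17.5
dot [256. 173.] 11 11 [[37.2  1.5 28.9]]
```

View pics/w9b.png

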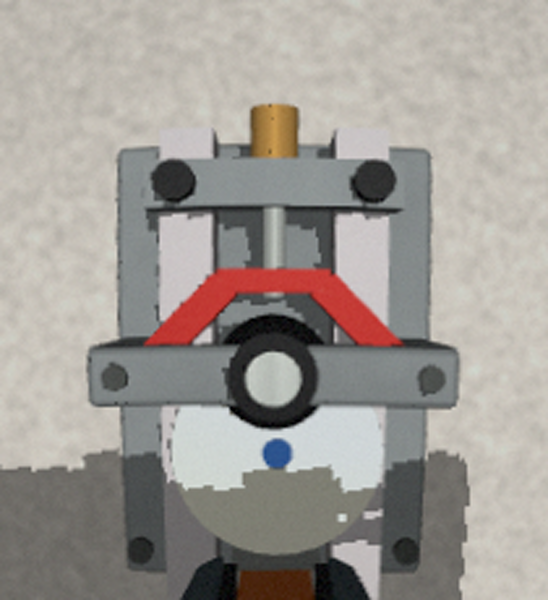

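Call:
apply_moves:
  deltas:
    - [0.001, 0, 0, 0, -1]
    - [0.002, 0, 0, 0, -1]
    - [0.003, 0, 0, 0, -1]
    - [0.004, 0, 0, 0, -1]
    - [0.005, 0, 0, 0, -1]

```text
time_s: 15.5
ee_pos: [522.3, -204.4, 63.9]
ee_rot: [180.0, -0.0, -9.5]
force: [-1.3, -0.2, -0.7]
gripper_width: 17.6
gripper_force: 60.0
```

Call:
apply_moves:
  deltas:
    - [0.0005, 0, 0, 0, -1]
    - [0.001, 0, 0, 0, -1]
    - [0.0015, 0, 0, 0, -1]
    - [0.002, 0, 0, 0, -1]
    - [0.002, 0, 0, 0, -1]

```text
time_s: 16.0
ee_pos: [524.3, -204.7, 64.0]
ee_rot: [180.0, -0.0, -9.5]
force: [-0.5, -0.4, -1.0]
gripper_width: 17.6
gripper_force: 60.0
```

Call:
apply_moves:
  deltas:
    - [0.0003, 0, 0, 0, -1]
    - [0.0006, 0, 0, 0, -1]
    - [0.0009, 0, 0, 0, -1]
    - [0.0012, 0, 0, 0, -1]
    - [0.0012, 0, 0, 0, -1]

```text
time_s: 16.5
ee_pos: [525.5, -204.9, 64.0]
ee_rot: [180.0, -0.0, -9.5]
force: [-0.4, 0.1, -1.2]
gripper_width: 18.2
gripper_force: 60.0
```

Run:
```python
from h import *
import pickle
np.set_printoptions(precision=1,suppress=True)
p,f=look("w10"); dot(p,f,35)
# V red: inner edge columns per row -> apex in tool coords at z41
m=cv2.inRange(cv2.cvtColor(f,cv2.COLOR_BGR2HSV),np.array((0,130,80)),np.array((6,255,255)))|cv2.inRange(cv2.cvtColor(f,cv2.COLOR_BGR2HSV),np.array((172,130,80)),np.array((180,255,255)))
m=m[:200,180:340]
for r in np.where(m.sum(1)>0)[0][::3]:
    c=np.where(m[r])[0]; L=c[c<75];Rr=c[c>=75]
    if len(L) and len(Rr):
        q=[(L.max()+180.5,r),(Rr.min()+179.5,r)];W=(onz('wrist',q,41,p)-p[0])@p[1];print(r,q,W[:,:2].ravel(),"apex",W[:,0].mean()+(W[1,1]-W[0,1])/2)
```

```text
[ 525.5 -204.9   64. ] [180.   -0.   -9.5] 16.55 [-0.5 -0.8 -1.4] 18.2
115 [(np.float64(254.5), np.int64(115)), (np.float64(254.5), np.int64(115))] [76.6  0.5 76.6  0.5] apex 76.60586554898866
118 [(np.float64(254.5), np.int64(118)), (np.float64(254.5), np.int64(118))] [74.7  0.5 74.7  0.5] apex 74.6514771750275
121 [(np.float64(254.5), np.int64(121)), (np.float64(254.5), np.int64(121))] [72.7  0.5 72.7  0.5] apex 72.6968678092024
124 [(np.float64(250.5), np.int64(124)), (np.float64(258.5), np.int64(124))] [70.7 -2.1 70.7  3.1] apex 73.32551109094919
127 [(np.float64(238.5), np.int64(127)), (np.float64(270.5), np.int64(127))] [68.8 -9.9 68.8 10.8] apex 79.17353764814831
130 [(np.float64(235.5), np.int64(130)), (np.float64(273.5), np.int64(130))] [ 66.9 -11.8  66.9  12.8] apex 79.19008044137387
133 [(np.float64(232.5), np.int64(133)), (np.float64(276.5), np.int64(133))] [ 64.9 -13.8  64.9  14.7] apex 79.21418631514207
136 [(np.float64(229.5), np.int64(136)), (np.float64(279.5), np.int64(136))] [ 63.  -15.8  63.   16.7] apex 79.24589437237991
139 [(np.float64(226.5), np.int64(139)), (np.float64(282.5), np.int64(139))] [ 61.1 -17.8  61.   18.7] apex 79.28525124658427
142 [(np.float64(223.5), np.int64(142)), (np.float64(285.5), np.int64(142))] [ 59.1 -19.8  59.1  20.7] apex 79.33231122117351
```

Call:
apply_moves:
  deltas:
    - [0.0003, 0, 0, 0, -1]
    - [0.0006, 0, 0, 0, -1]
    - [0.0009, 0, 0, 0, -1]
    - [0.0012, 0, 0, 0, -1]
    - [0.0012, 0, 0, 0, -1]

```text
time_s: 17.05
ee_pos: [526.6, -205.1, 63.9]
ee_rot: [180.0, -0.0, -9.5]
force: [-1.1, -0.4, -1.5]
gripper_width: 17.9
gripper_force: 60.0
```

Call:
apply_moves:
  deltas:
    - [0.0003, 0, 0, 0, -1]
    - [0.0006, 0, 0, 0, -1]
    - [0.0009, 0, 0, 0, -1]
    - [0.0009, 0, 0, 0, -1]

```text
time_s: 17.45
ee_pos: [527.4, -205.2, 63.9]
ee_rot: [180.0, 0.0, -9.5]
force: [-0.9, 1.1, -1.4]
gripper_width: 17.5
gripper_force: 60.0
```

Call:
apply_moves:
  deltas:
    - [0.0003, 0, 0, 0, -1]
    - [0.0006, 0, 0, 0, -1]
    - [0.0006, 0, 0, 0, -1]

```text
time_s: 17.75
ee_pos: [527.6, -205.2, 63.9]
ee_rot: [-180.0, 0.1, -9.5]
force: [-3.1, 1.0, -0.5]
gripper_width: 17.7
gripper_force: 60.0
```

Call:
apply_moves:
  deltas:
    - [0.0002, 0, 0, 0, -1]
    - [0.0002, 0, 0, 0, -1]

```text
time_s: 17.95
ee_pos: [527.7, -205.2, 63.9]
ee_rot: [-180.0, 0.1, -9.5]
force: [-3.6, 1.1, -0.5]
gripper_width: 17.7
gripper_force: 60.0
```

Run:
```python
from workcell import env,cams
for i in range(3):
    s=env.state();print(s['time_s'],s['ee_pos'].round(2),s['force'].round(1),s['torque'].round(2)); cams.grab_frame("wrist") if i<2 else 0
```

```text
17.95 [ 527.66 -205.19   63.88] [-3.6  1.1 -0.5] [ 0.2   0.82 -0.01]
18.0 [ 527.66 -205.16   63.86] [-4.4 -0.1  0.9] [0.17 0.83 0.01]
18.05 [ 527.68 -205.18   63.89] [-4.2 -0.1  0.2] [ 0.23  0.91 -0.01]
```

Call:
apply_moves:
  deltas:
    - [0.0002, 0, 0, 0, -1]
    - [0.0004, 0, 0, 0, -1]
    - [0.0006, 0, 0, 0, -1]
    - [0.0006, 0, 0, 0, -1]

```text
time_s: 18.45
ee_pos: [527.8, -205.2, 63.8]
ee_rot: [-180.0, 0.1, -9.5]
force: [-5.2, 1.3, 2.2]
gripper_width: 17.8
gripper_force: 60.0
```

Run:
```python
from workcell import env,cams
for i in range(3):
    s=env.state();print(s['time_s'],s['ee_pos'].round(2),s['force'].round(1),s['torque'].round(2)); cams.grab_frame("wrist") if i<2 else 0
```

```text
18.45 [ 527.83 -205.18   63.83] [-5.2  1.3  2.2] [0.31 1.26 0.03]
18.5 [ 527.81 -205.17   63.8 ] [-5.4  1.1  0.9] [ 0.31  1.23 -0.06]
18.55 [ 527.82 -205.15   63.82] [-5.5  2.2  1.7] [0.29 1.23 0.02]
```

Call:
apply_moves:
  deltas:
    - [0.0002, 0, 0, 0, -1]
    - [0.0004, 0, 0, 0, -1]
    - [0.0006, 0, 0, 0, -1]
    - [0.0008, 0, 0, 0, -1]
    - [0.0008, 0, 0, 0, -1]

```text
time_s: 19.05
ee_pos: [527.9, -205.2, 63.8]
ee_rot: [-180.0, 0.2, -9.5]
force: [-7.1, 0.6, 3.5]
gripper_width: 17.4
gripper_force: 60.0
```

Run:
```python
from workcell import env,cams
for i in range(3):
    s=env.state();print(s['time_s'],s['ee_pos'].round(2),s['force'].round(1),s['torque'].round(2)); cams.grab_frame("wrist") if i<2 else 0
```

```text
19.05 [ 527.94 -205.17   63.8 ] [-7.1  0.6  3.5] [ 0.32  1.53 -0.06]
19.1 [ 527.98 -205.18   63.83] [-7.1  0.4  2.4] [ 0.36  1.54 -0.04]
19.15 [ 527.95 -205.17   63.83] [-7.6  1.2  2.5] [ 0.3   1.51 -0.03]
```

Call:
apply_moves:
  deltas:
    - [0.0002, 0, 0, 0, -1]
    - [0.0004, 0, 0, 0, -1]
    - [0.0006, 0, 0, 0, -1]
    - [0.0007, 0, 0, 0, -1]
    - [0.0007, 0, 0, 0, -1]

```text
time_s: 19.65
ee_pos: [528.1, -205.2, 63.8]
ee_rot: [-180.0, 0.3, -9.4]
force: [-7.6, 2.1, 3.2]
gripper_width: 17.8
gripper_force: 60.0
```

Run:
```python
from workcell import env,cams
for i in range(3):
    s=env.state();print(s['time_s'],s['ee_pos'].round(2),s['force'].round(1),s['torque'].round(2)); cams.grab_frame("wrist") if i<2 else 0
```

```text
19.65 [ 528.07 -205.16   63.8 ] [-7.6  2.1  3.2] [ 0.36  1.76 -0.02]
19.7 [ 528.04 -205.16   63.77] [-7.6  1.4  3.6] [0.31 1.83 0.03]
19.75 [ 528.08 -205.14   63.79] [-8.1  2.   3.1] [ 0.36  1.74 -0.01]
```

Call:
apply_moves:
  deltas:
    - [0.0002, 0, 0, 0, -1]
    - [0.0004, 0, 0, 0, -1]
    - [0.0005, 0, 0, 0, -1]
    - [0.0005, 0, 0, 0, -1]
    - [0.0005, 0, 0, 0, -1]

```text
time_s: 20.25
ee_pos: [528.1, -205.2, 63.8]
ee_rot: [-180.0, 0.3, -9.4]
force: [-9.7, 0.7, 4.7]
gripper_width: 17.6
gripper_force: 60.0
```

Call:
apply_moves:
  deltas:
    - [0, 0, 0, 0, -1]
    - [0, 0, 0, 0, -1]
    - [0, 0, 0, 0, -1]
    - [0, 0, 0, 0, -1]
    - [0, 0, 0, 0, -1]

```text
time_s: 20.75
ee_pos: [528.1, -205.2, 63.8]
ee_rot: [-180.0, 0.3, -9.4]
force: [-8.6, 1.3, 5.0]
gripper_width: 17.7
gripper_force: 60.0
```

Run:
```python
from workcell import env,cams
for i in range(4):
    s=env.state();print(s['time_s'],s['ee_pos'].round(2),s['force'].round(1),s['torque'].round(2)); f=cams.grab_frame("wrist") if i<3 else 0
```

```text
20.75 [ 528.14 -205.18   63.78] [-8.6  1.3  5. ] [ 0.31  1.95 -0.04]
20.8 [ 528.12 -205.17   63.78] [-8.2  1.7  4.4] [0.37 1.94 0.03]
20.85 [ 528.13 -205.17   63.78] [-9.7  1.8  3.9] [ 0.41  1.96 -0.06]
20.9 [ 528.12 -205.15   63.79] [-8.8  2.   4.2] [ 0.34  1.95 -0.02]
```

Call:
apply_moves:
  deltas:
    - [0, 0, 0, 0, -1]
    - [0, 0, 0, 0, -1]
    - [0, 0, 0, 0, -1]
    - [0, 0, 0, 0, -1]
    - [0, 0, 0, 0, -1]

```text
time_s: 21.4
ee_pos: [528.1, -205.2, 63.8]
ee_rot: [-180.0, 0.3, -9.4]
force: [-7.7, 2.1, 3.7]
gripper_width: 17.3
gripper_force: 60.0
```

Call:
apply_moves:
  deltas:
    - [0, 0, 0, 0, -1]
    - [0, 0, 0, 0, -1]
    - [0, 0, 0, 0, -1]
    - [0, 0, 0, 0, -1]
    - [0, 0, 0, 0, -1]

```text
time_s: 21.9
ee_pos: [528.1, -205.2, 63.8]
ee_rot: [-180.0, 0.3, -9.4]
force: [-8.9, 1.5, 4.0]
gripper_width: 17.9
gripper_force: 60.0
```

Run:
```python
from h import *
np.set_printoptions(precision=1,suppress=True)
p,f=look("w11"); dot(p,f,35)
cv2.imwrite("pics/w11b.png",cv2.resize(f[60:210,180:330],(600,600),interpolation=cv2.INTER_CUBIC))
```

```text
[ 528.1 -205.2   63.8] [-180.     0.3   -9.4] 21.95 [-8.8  1.1  4.3] 17.7
```

View pics/w11b.png

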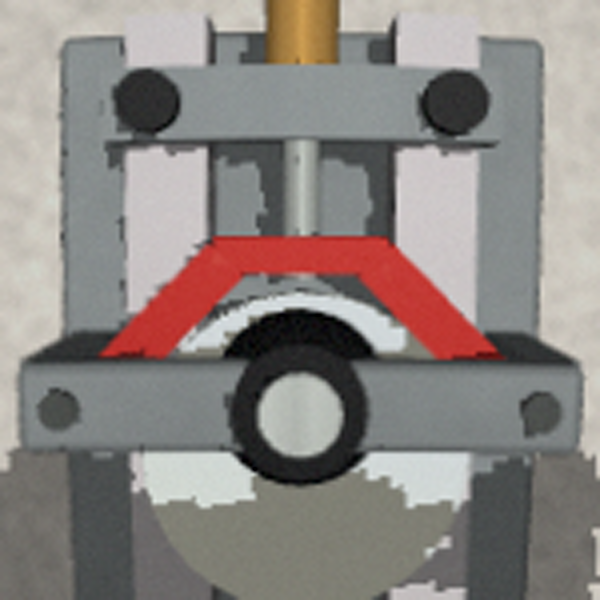

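Run:
```python
from h import *
np.set_printoptions(precision=0,suppress=True)
t=cv2.imread("pics/top0.png")
for lo,hi in(((45,120,40),(80,255,255)),((125,80,30),(155,255,255))):
    for k in blobs(t,lo,hi,15):
        x,y,w,h=cv2.boundingRect(k);W=onz("top",[[x,y],[x+w,y],[x+w,y+h],[x,y+h]],20)[:,:2];print(W.min(0),W.max(0))
```

```text
[ 602. -736.] [ 708. -618.]
[ 276. -182.] [ 352. -111.]
[308. -69.] [385.   4.]
[530. 532.] [586. 567.]
[299.  58.] [373.  93.]
```

Call:
apply_moves:
  deltas:
    - [-0.0006, 0, 0, 0, -1]
    - [-0.0012, 0, 0, 0, -1]
    - [-0.0018, 0, 0, 0, -1]
    - [-0.0024, 0, 0, 0, -1]
    - [-0.003, 0, 0, 0, -1]

```text
time_s: 22.45
ee_pos: [527.7, -205.1, 63.9]
ee_rot: [-180.0, 0.0, -9.5]
force: [-3.6, 1.8, -1.0]
gripper_width: 17.6
gripper_force: 60.0
```

Call:
apply_moves:
  deltas:
    - [-0.0006, 0, 0, 0, -1]
    - [-0.0012, 0, 0, 0, -1]
    - [-0.002, 0, 0, 0, -1]
    - [-0.003, 0, 0, 0, -1]
    - [-0.005, 0, 0, 0, -1]

```text
time_s: 22.95
ee_pos: [523.9, -204.9, 64.4]
ee_rot: [180.0, -0.1, -9.5]
force: [0.0, -0.5, -1.7]
gripper_width: 18.2
gripper_force: 60.0
```

Run:
```python
from h import *
p,f=look("w12"); dot(p,f,35)
```

```text
[ 523.9 -204.9   64.4] [ 1.7997e+02 -7.0000e-02 -9.4600e+00] 23.0 [-0.2  0.3 -1. ] 17.8
```

Call:
apply_moves:
  deltas:
    - [-0.004, 0, 0, 0, -1]
    - [-0.01, 0, 0, 0, -1]
    - [-0.018, 0, 0, 0, -1]
    - [-0.027, 0, 0, 0, -1]
    - [-0.037, 0, 0, 0, -1]

```text
time_s: 23.5
ee_pos: [485.4, -198.2, 64.0]
ee_rot: [180.0, 0.0, -9.5]
force: [0.9, -0.4, -1.4]
gripper_width: 17.5
gripper_force: 60.0
```

Call:
apply_moves:
  deltas:
    - [-0.012, 0, 0, 0, -1]
    - [-0.025, 0, 0, 0, -1]
    - [-0.038, 0, 0, 0, -1]
    - [-0.05, 0, 0, 0, -1]
    - [-0.057, 0, 0, 0, -1]

```text
time_s: 24.0
ee_pos: [428.6, -188.6, 64.0]
ee_rot: [-180.0, 0.0, -9.5]
force: [0.2, 0.2, -1.4]
gripper_width: 17.7
gripper_force: 60.0
```

Call:
apply_moves:
  deltas:
    - [0, 0, 0.005, 0, -1]
    - [0, 0, 0.011, 0, -1]
    - [0, 0, 0.016, 0, -1]
    - [0, 0, 0.018, 0, -1]
    - [0, 0, 0.019, 0, -1]

```text
time_s: 24.5
ee_pos: [430.3, -189.0, 44.4]
ee_rot: [-180.0, 0.0, -9.5]
force: [0.2, 1.1, -0.2]
gripper_width: 17.5
gripper_force: 60.0
```

Run:
```python
from h import *
p,f=look("w13")
f2=f[:150]
m=cv2.inRange(cv2.cvtColor(f2,cv2.COLOR_BGR2HSV),np.array((0,130,80)),np.array((6,255,255)));m|=cv2.inRange(cv2.cvtColor(f2,cv2.COLOR_BGR2HSV),np.array((172,130,80)),np.array((180,255,255)))
print("red rows",np.where(m.any(1))[0][[0,-1]] if m.any() else None)
cv2.imwrite("pics/w13b.png",cv2.resize(f[0:256,100:412],(731,600),interpolation=cv2.INTER_CUBIC))
```

```text
[ 430.3 -189.    44.4] [-1.7999e+02  3.0000e-02 -9.4600e+00] 24.55 [-0.2 -0.3 -1.6] 17.6
red rows None
```

Call:
apply_moves:
  deltas:
    - [0, 0, 0.0005, 0, -1]
    - [0, 0, 0.001, 0, -1]
    - [0, 0, 0.0015, 0, -1]
    - [0, 0, 0.002, 0, -1]
    - [0, 0, 0.002, 0, -1]

```text
time_s: 25.05
ee_pos: [430.1, -189.0, 43.0]
ee_rot: [180.0, -0.0, -9.5]
force: [0.4, -0.3, -0.7]
gripper_width: 17.6
gripper_force: 60.0
```

Call:
apply_moves:
  deltas:
    - [0, 0, 0.0003, 0, -1]
    - [0, 0, 0.0006, 0, -1]
    - [0, 0, 0.0006, 0, -1]

```text
time_s: 25.35
ee_pos: [430.2, -189.0, 42.4]
ee_rot: [180.0, -0.0, -9.5]
force: [-0.1, 0.5, -0.8]
gripper_width: 17.6
gripper_force: 60.0
```

Call:
apply_moves:
  deltas:
    - [0, 0, 0.0003, 0, -1]
    - [0, 0, 0.0006, 0, -1]
    - [0, 0, 0.0006, 0, -1]

```text
time_s: 25.65
ee_pos: [430.1, -189.1, 42.3]
ee_rot: [180.0, -0.0, -9.5]
force: [-1.8, 1.6, 4.8]
gripper_width: 17.5
gripper_force: 60.0
```

Call:
apply_moves:
  deltas:
    - [0, 0, 0.0003, 0, -1]
    - [0, 0, 0.0006, 0, -1]
    - [0, 0, 0.0006, 0, -1]

```text
time_s: 25.95
ee_pos: [430.1, -189.0, 42.3]
ee_rot: [180.0, -0.0, -9.5]
force: [-4.3, 1.3, 10.8]
gripper_width: 17.9
gripper_force: 60.0
```

Call:
apply_moves:
  deltas:
    - [0, 0, -0.0008, 0, -1]
    - [0, 0, -0.0008, 0, -0.5]
    - [0, 0, -0.0008, 0, 0]
    - [0, 0, -0.0008, 0, 0.3]
    - [0, 0, -0.0008, 0, 0.5]

```text
time_s: 26.45
ee_pos: [430.2, -189.0, 41.8]
ee_rot: [180.0, 0.0, -9.5]
force: [0.6, -0.3, -0.9]
gripper_width: 44.0
gripper_force: 0.0
```

Call:
apply_moves:
  deltas:
    - [0, 0, 0, 0, 0.5]
    - [0, 0, 0, 0, 0.5]
    - [0, 0, 0, 0, 0.5]
    - [0, 0, 0, 0, 0.5]
    - [0, 0, 0, 0, 0.5]

```text
time_s: 26.95
ee_pos: [430.2, -189.0, 41.9]
ee_rot: [180.0, -0.0, -9.5]
force: [0.2, 0.3, -0.4]
gripper_width: 68.5
gripper_force: 0.0
```

Call:
apply_moves:
  deltas:
    - [0, 0, -0.02, 0, 0.5]
    - [0, 0, -0.05, 0, 0.5]
    - [0, 0, -0.09, 0, 0.5]
    - [0, 0, -0.12, 0, 0.5]
    - [0, 0, -0.14, 0, 0.5]

```text
time_s: 27.45
ee_pos: [430.9, -189.4, 184.5]
ee_rot: [179.9, -0.2, -9.5]
force: [0.3, -0.5, -0.3]
gripper_width: 68.2
gripper_force: 0.0
```

Run:
```python
from h import *
p,f=look("w14")
np.set_printoptions(precision=1,suppress=True)
cv2.imwrite("pics/w14b.png",cv2.resize(f[0:240,100:420],(800,600),interpolation=cv2.INTER_CUBIC))
```

```text
[ 430.9 -189.4  184.5] [179.86  -0.48  -9.47] 27.5 [1.2 0.2 2.5] 68.3
```

View pics/w14b.png

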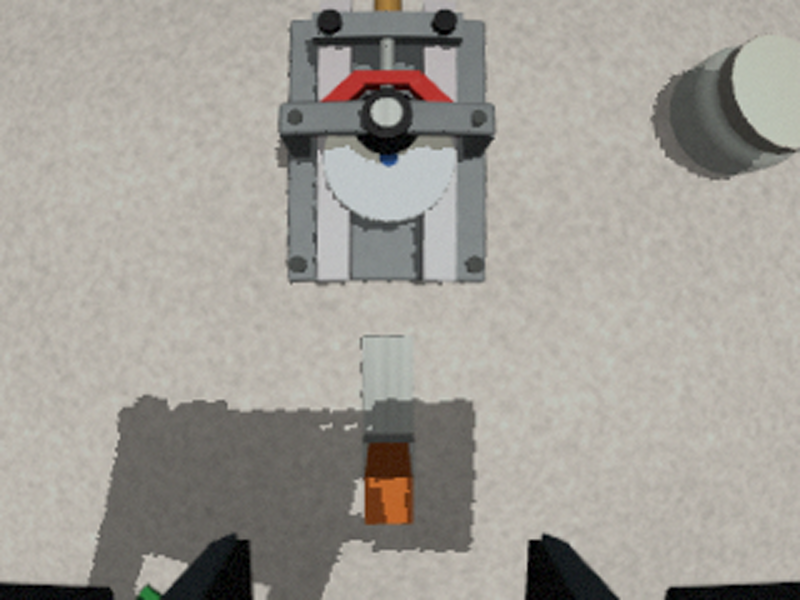

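Run:
```python
from h import *
import pickle
np.set_printoptions(precision=1,suppress=True)
p=pickle.load(open("pics/w14.pkl","rb"));g=lambda x,y:(x/2.5+100,y/2.5)
t=lambda q,z:(onz('wrist',q,z,p)-p[0])@p[1]
b=t([g(289,281),g(485,281)],8);d=t([g(388,221)],34);v=t([g(348,101),g(424,101)],41)
print("disc centre dock x",d[0,0]+28-b[:,0].mean()-70,"home by V",v[:,0].mean()+(v[1,1]-v[0,1])/2-39.6-b[:,0].mean()-70,"y disc/V/base",t([g(389,159)],35)[0,1],v[:,1].mean(),b[:,1].mean())
```

```text
disc centre dock x -16.8598933034626 home by V -16.55492073581749 y disc/V/base 1.4088284794424837 0.14459301810808345 0.5416704555998813
```

Call:
apply_moves:
  deltas:
    - [0, 0, 0, 0, 0.5]
    - [0, 0, 0, 0, 0.5]
    - [0, 0, 0, 0, 0.5]

```text
time_s: 27.8
ee_pos: [429.2, -188.6, 180.4]
ee_rot: [-180.0, 0.2, -9.5]
force: [-0.3, -0.1, 0.0]
gripper_width: 68.2
gripper_force: 0.0
```

```bash
python3 -c "
from workcell import env
print(env.job_done())"
```

```text
the job is handed in; nothing more can be done
None
```

I handed the job in at 27.8 s: the disc measures home in the red V to about 0.3 mm along the push, after about 9 N held for 1.7 s, and the lifter stands upright on the bench clear of the dock; I viewed 12 pictures, two over the limit of 10.

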